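# Draw the blue mosaic panel and light it on the easel

### The job

Draw the tall blue mosaic panel out of the stack leaning in the wooden rack, leaving the other panels leaning there and everything else on the table undisturbed. Stand it upright on the light easel, setting it down gently with its foot fully in the channel between back-rest and front lip and roughly centred, leaning on the back-rest, and let go. Then switch the easel's lamp on by flipping its red toggle over to the green mark until it snaps.

Things in the scene. Friction and masses are not known exactly. Their poses are not given: they have to be found in the camera images.
- panel_blue: the panel to move: rigid, all-blue mosaic, 130 wide x 170 tall x 10 thick, 0.28-0.56 kg, both faces alike. In any of the stack's four places; its top 60 mm stands clear above the others, to be pinched across the thickness. Origin: centre of underside; x across the thickness (to the rack's front), y width, z up along the panel. Leans 14 degrees at the start, top towards rack -x (robot)
- panel_pink: a pinkish mosaic panel, 125 wide x 105 tall x 10 thick, 0.25-0.28 kg; loose, leaning in the same stack, must stay there. When a panel behind it is drawn out it tips back a little by itself, which is fine. Origin and axes as for the blue panel
- panel_white: a white mosaic panel, 130 wide x 110 tall x 10 thick, 0.25-0.28 kg; loose, leaning in the same stack, must stay there. When a panel behind it is drawn out it tips back a little by itself, which is fine. Origin and axes as for the blue panel
- panel_green: a green mosaic panel, 120 wide x 100 tall x 10 thick, 0.25-0.28 kg; loose, leaning in the same stack, must stay there. When a panel behind it is drawn out it tips back a little by itself, which is fine. Origin and axes as for the blue panel
- rack: fixed wooden rack: foot 150 (x) x 170 (y) x 12 high, with an upright wall 15 thick on the robot's side, wall's front face at x = -45 mm, top 92 mm above the table. Panels stand loose on the foot and lean on the wall's top edge, flush one before the other. Origin: centre of underside, x away from the robot at yaw 0, z up. Stands left or right of the easel
- easel: fixed light easel: foot 150 (x) x 200 (y) x 20 high; lit back-rest 180 wide, 100 long, leaning 18 degrees, top towards -x (robot), top edge 115 mm above the table; a lip 12 high along the channel's front. Black switch pod 60 (x) x 50 (y) x 45 high at y = +150 mm. Origin: centre of underside, x away from the robot at yaw 0, y left, z up
- ledge (a point): middle of the line where the back-rest's face meets the channel floor (easel x = 0, y = 0, 20 mm above the table); axes as the easel's. The channel floor runs from here 24 mm to the lip (+x) and is 200 mm long in y
- toggle_tip (a point): centre of the red ball (16 mm) at the tip of the toggle lever, about 88 mm above the table. The lever turns about the easel's y direction at easel x = 0, y = 150 mm, 46 mm above the table; 47 mm long to the ball's centre, shaft 10 mm thick. Off: leans 26 degrees to easel +x (white mark); on: 26 degrees to -x (green mark)
- toggle (a joint): angle of the toggle lever: 0 off (leaning to +x), 0.9 rad on (leaning to -x, towards the robot). A snap-over spring holds it at either end; it must be pushed past its centre at 0.45 rad with about 3.5 N at the tip and then jumps over
- cup_blue: loose clear plastic cup with blue stones, 74 across, 90 high; bystander; origin centre of underside
- cup_pink: loose clear plastic cup with pinkish stones, 74 across, 90 high; bystander; origin centre of underside
- tub_white: loose clear plastic tub with pale stones, 96 across, 70 high; bystander; origin centre of underside
- stone_a: loose pinkish stone block 60 x 50 x 36 high; bystander; origin centre of underside
- stone_b: loose brown-pink stone block 50 x 65 x 30 high; bystander; origin centre of underside
- jar: loose grey jar with white lid, 70 across, 80 high; bystander; origin centre of underside
- hammer: loose hammer lying along x, 240 long; bystander; origin centre of underside
Not all that is in view belongs to the job. There is more than one size of the panel_blue; the one meant has the size given above.

How it is judged:
On the way, in this order (a step that is already met when the one before it is completed fails the run):
1. the blue panel is drawn out of the stack (foot 0.10 m from its start), the others still leaning in the rack, the toggle still off (distance of panel_blue from where it was at the start of the episode above 0.1 m and value of joint toggle below 0.3 rad and angle between each of panel_pink, panel_white, panel_green's own z axis and vertical below 0.6 rad and distance of each of panel_pink, panel_white, panel_green from where it was at the start of the episode below 0.04 m), for 0.1 s.
2. the blue panel stands released and still in the easel's channel, leaning on the back-rest, the toggle still off (x of panel_blue in the frame of ledge between -0.006 and 0.021 m and y of panel_blue in the frame of ledge between -0.035 and 0.035 m and z of panel_blue in the frame of ledge between -0.005 and 0.008 m and angle between panel_blue's own z axis and vertical below 0.55 rad and angle between the y axis of panel_blue and the y axis of easel, either way round below 0.15 rad and linear speed of panel_blue below 0.02 m/s and angular speed of panel_blue below 0.1 rad/s and contact force between the fingers and panel_blue below 0.2 N and value of joint toggle below 0.3 rad), for 0.2 s.
3. the toggle is snapped over to on (value of joint toggle above 0.75 rad), for 0.2 s.
At the end, for the whole second after the job is handed in: Blue panel at rest, released, foot on the channel floor (8 mm), within 35 mm of its middle, leaning on the back-rest (tilt < 0.55 rad, square within 0.15 rad); toggle above 0.75 rad; other panels at rest in the rack (tilt < 0.6 rad, feet within 40 mm of their starts) (x of panel_blue in the frame of ledge between -0.006 and 0.021 m and y of panel_blue in the frame of ledge between -0.035 and 0.035 m and z of panel_blue in the frame of ledge between -0.005 and 0.008 m and angle between panel_blue's own z axis and vertical below 0.55 rad and angle between the y axis of panel_blue and the y axis of easel, either way round below 0.15 rad and linear speed of each of panel_blue, panel_pink, panel_white, panel_green below 0.02 m/s and angular speed of panel_blue below 0.1 rad/s and contact force between the fingers and panel_blue below 0.2 N and value of joint toggle above 0.75 rad and angle between each of panel_pink, panel_white, panel_green's own z axis and vertical below 0.6 rad and distance of each of panel_pink, panel_white, panel_green from where it was at the start of the episode below 0.04 m); the robot touches nothing.
It fails at once if another panel of the stack is toppled or dragged out (tilt over 0.6 rad, or foot moved 40 mm) (not (angle between each of panel_pink, panel_white, panel_green's own z axis and vertical below 0.6 rad and distance of each of panel_pink, panel_white, panel_green from where it was at the start of the episode below 0.04 m)).
It fails at once if a bystander on the table is disturbed (moved more than 30 mm) (distance of any of cup_blue, cup_pink, tub_white, stone_a, stone_b, jar, hammer from where it was at the start of the episode above 0.03 m).
It fails at once if the blue panel is dropped or falls (faster than 0.5 m/s while not held) (contact force between the fingers and panel_blue below 0.1 N and linear speed of panel_blue above 0.5 m/s).
It also fails if it takes over 48 s, if anything falls off the work surface, if the arm or the gripper's body presses on something with over 40 N, if the wrist force passes 120 N, or if a joint passes its speed limit or range.

### The arm

A 7-joint arm with a two-finger parallel gripper is mounted at the origin on the work surface. World frame = base frame: x ahead of the robot, y to its left, z up, the work surface at z = 0. Lengths are in m, angles in rad, forces in N, time in s.
With the tool pointing down it reaches from about 0.35 to 0.9 m from the base axis. Payload 8.1 kg.
Tool frame: the origin (TCP) lies midway between the tips of the shut fingers; the grasp point (between the pads) lies 19 mm behind it; z points along the fingers, x is the direction in which the jaws open and shut, and the axes are right-handed (so a half turn about z gives the same grasp; the last joint's range is limited). The gripper opens to 92 mm and grips with 3 to 60 N. Pads are 19 mm wide; open, the fingers measure 130 mm over their backs; the gripper's body (75 mm by 190 mm) begins 47 mm behind the grasp point.
Start: joints at [1.079, 0.434, 0.025, 1.573, -0.012, 1.134, -0.075], TCP at [0.237, -0.578, 0.227] pointing down, gripper open.
Joint ranges: [-2.62, 2.62], [-0.44, 2.09], [-1.27, 1.32], [0.08, 2.57], [-1.32, 4.46], [0.12, 2], [-2.74, 2.74]. Speed limits (rad/s): [2.22, 2.22, 3.01, 3.01, 3.14, 3.14, 3.14].

### API

Orientations are given as a rotation vector (axis times angle).
In Python, from cell import arm gives the robot as it stands.
- The arm moves only by the tool jog_arm, never from a script. Its argument "commands" is a list of rows, each an object with "translation": the shift along the tool's x, y, z in mm, a list of three; "turn": the turn, a rotation vector about the tool's x, y, z in rad, a list of three. A call has 1 to 12 rows; each row is the pose to reach, as a shift and turn from the pose commanded when the call began, along the tool's axes at that moment; what a row does not reach only later rows make up. A row lasts 1/12 s, in which the tool goes at most 41.7 mm and 7.16 degrees, less where a joint would pass 70% of its speed; a pose out of reach is approached as far as the arm can. A call with a gripper value outside its range is refused whole. "claw" is the closure, from -1 (fully open) to 1 (shut), so that 0 is half open, set as the call begins (left out, the last holds). The fingers move at their own pace and stop on an object; "grip_force" is the grip in N (left out, the last holds). Time passes only in rows, so rows that repeat a pose let the fingers close. It gives the time, the measured TCP pose, the force and the opening at its end, in the units of the state.
- arm.observe(): the state, without advancing time (a new reading comes with each control period).
- arm.get_image(name): name is "scene" or "top" or "wrist"; returns the picture (384x512x3 uint8, blue, green, red); there is no depth.
- arm.camera_info(name): a dict with "vertical_fov" (degrees; the focal length in pixels is half the picture's height over the tangent of half this angle, whatever the lens; pixels are square), "cx", "cy" (the principal point, pixels), "eye" and "rotation" of the camera in the world. Camera axes: x right, y up, looking along -z (the intrinsics and any distortion apply to the point x, -y, -z); pixel columns grow to the right and rows downward; lengths in m; the calibration is good to about 2 mm. A picture is of the moment at which its call begins: read the wrist's pose just before it. camera_info takes no time and is no camera call; for the wrist camera it gives the pose at the moment of the call.
- arm.sign_off(): hands the job in, once; it reports no verdict.
Trained networks look in the newest picture that a camera, given by its name, has taken for a name from the list of things; names that differ only in an ending like _2 or _b are one class to them, and where a whole thing is asked for, a point or a joint stands for the part that bears it (a point fixed in the world has none). Each returns a list of dicts, best first, with "confidence" (0 to 1); they miss things now and then, are a little off and sometimes report something else, mostly with a low value. They report only what shows in the picture. A call takes as long as a camera call. They do not tell look-alikes from the thing itself.
- arm.trace(camera, query): "region" (384x512 bool, what is visible of it) and "box" ([left, top, width, height] in pixels, round what is visible of it).
- arm.landmark_of(camera, query): "at" ([column, row] in pixels: a listed point, or the origin of a listed thing).
The state is a dict: "clock": time; "joints": joint angles; "dq": joint speeds; "joint_efforts": joint torques, N m; "position": TCP position; "ee_rot": TCP orientation; "force": force on the tool from outside, world axes, zero at the start; "ft_torque": the same for the moment, N m; "width": opening from 0.0 (shut) to 1.0 (fully open).
Only numpy, scipy, OpenCV 4.12 (cv2) and the standard library are available. Lean on these libraries where they do the work, as an engineer would, in place of code of your own. Each camera call takes 0.05 s, during which the arm holds its last target. There are 200 camera calls.

## Working session

There is one attempt and no reset: what is moved stays moved. The work goes in short steps, Python scripts to look and compute and a tool call to move; the robot and the scene stay as the last step left them, time stands still between calls to the robot, and variables do not carry over. Pictures are saved under pics/ and viewed, about 8 in all and at most 12, crops included, and the job is handed in when it is done.

Besides the shell and the picture viewer there is one more tool, called by a JSON object that holds its "op" and its "data", one argument or row to a line. jog_arm: Moves the arm, as the interface text tells. Its arguments: {"type":"object","properties":{"commands":{"type":"array","items":{"type":"object","properties":{"translation":{"type":"array","items":{"type":"number"}},"turn":{"type":"array","items":{"type":"number"}}}}},"claw":{"type":"number"},"grip_force":{"type":"number"}},"required":["commands"]}

```bash
mkdir -p pics; ls; python3 - <<'E'
from cell import arm
import cv2
s=arm.observe();print({k:s[k] for k in('clock','position','ee_rot','force','width')})
for c in('scene','top'):
    cv2.imwrite(f'pics/{c}0.png',arm.get_image(c)); print(c,arm.camera_info(c))
    for q in('panel_blue','rack','ledge','easel','toggle_tip'):
        for r in arm.landmark_of(c,q)[:3]: print(' ',q,r['at'],round(r['confidence'],2))
print(arm.camera_info('wrist'))
a=cv2.imread('pics/scene0.png');b=cv2.imread('pics/top0.png')
E
```

```text
pics
{'clock': 0.0, 'position': array([ 0.23667015, -0.57791719,  0.22593267]), 'ee_rot': array([-2.60804334e+00,  1.75017186e+00,  2.20476451e-03]), 'force': array([ 1.10048105, -0.20542385, -0.13444443]), 'width': 0.9996370579694297}
scene {'vertical_fov': 57.858236878605275, 'cx': 254.87980929408553, 'cy': 190.59061536593666, 'eye': array([1.04664789, 0.65179572, 0.73361857]), 'rotation': array([0.38488246, 1.10837726, 2.31126833])}
  panel_blue [239.4, 216.5] 0.97
  panel_blue [218.2, 172.4] 0.91
  panel_blue [292.8, 176.4] 0.55
  rack [212.5, 170.5] 0.59
  ledge [300.4, 239.4] 0.77
  ledge [166.4, 192.7] 0.17
  easel [298.0, 246.2] 0.63
  easel [211.4, 175.0] 0.5
  easel [298.4, 237.5] 0.5
  toggle_tip [334.3, 262.3] 0.56
  toggle_tip [213.8, 174.1] 0.5
top {'vertical_fov': 48.326807404908294, 'cx': 250.50363384270295, 'cy': 189.35364687011875, 'eye': array([0.34202711, 0.01929235, 1.46300339]), 'rotation': array([ 0.13049971, -0.12974281, -1.55659263])}
  panel_blue [259.4, 180.1] 0.83
  panel_blue [281.3, 255.8] 0.65
  panel_blue [332.6, 202.5] 0.54
  rack [330.2, 191.9] 0.72
  rack [330.5, 195.0] 0.63
  ledge [204.7, 203.9] 0.88
  ledge [327.5, 195.8] 0.57
  easel [204.2, 205.4] 0.9
  easel [91.1, 234.6] 0.28
  toggle_tip [160.6, 190.0] 0.44
{'vertical_fov': 70.85253067183352, 'cx': 257.9705397004205, 'cy': 191.53501840592318, 'eye': array([ 0.29823342, -0.5540237 ,  0.38492098]), 'rotation': array([-0.21991043,  0.14730267, -1.17439489])}
```

View pics/scene0.png

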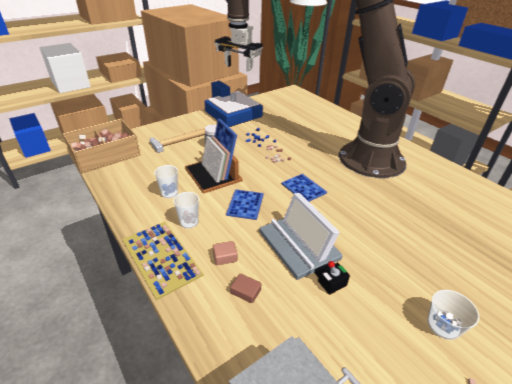

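View pics/top0.png

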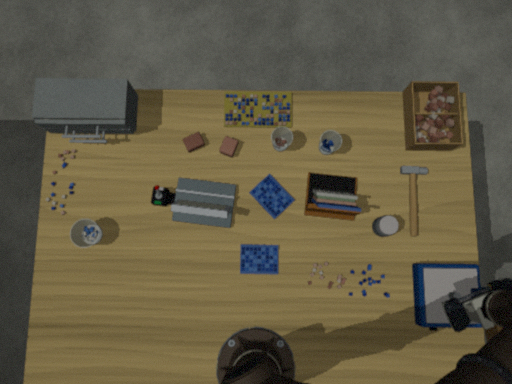

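The blue panel candidates in the scene picture are the stack panel (225,138) and two flat tiles at (245,204) and (303,187). In the top picture the same three are at (337,207), (272,196) and (260,258). Only the one standing in the rack rises above the stack, so I choose that one. I'll check it with close crops.

```bash
cat >h.py <<'E'
import numpy as np,cv2
from scipy.spatial.transform import Rotation as R
from cell import arm
def cam(c):
    i=arm.camera_info(c); f=192/np.tan(np.radians(i['vertical_fov'])/2)
    return np.array(i['eye']),R.from_rotvec(i['rotation']).as_matrix(),f,i['cx'],i['cy']
def ray(C,p):
    e,M,f,cx,cy=C; d=M@np.array([(p[0]-cx)/f,-(p[1]-cy)/f,-1.]); return e,d/np.linalg.norm(d)
def onz(C,p,z):
    e,d=ray(C,p); return e+d*(z-e[2])/d[2]
def proj(C,P):
    e,M,f,cx,cy=C; q=(np.atleast_2d(P)-e)@M; return np.c_[cx+f*q[:,0]/-q[:,2],cy-f*q[:,1]/-q[:,2]]
def tri(C1,p1,C2,p2):
    A=0;b=0
    for C,p in((C1,p1),(C2,p2)):
        e,d=ray(C,p);P=np.eye(3)-np.outer(d,d);A=A+P;b=b+P@e
    return np.linalg.solve(A,b)
E
python3 - <<'E'
from h import *
a=cv2.imread('pics/top0.png')[150:250,140:380];b=cv2.imread('pics/scene0.png')[110:310,170:370]
o=np.vstack([cv2.resize(a,(790,329),interpolation=cv2.INTER_CUBIC)])
cv2.imwrite('pics/ctop.png',o)
cv2.imwrite('pics/cscene.png',cv2.resize(b,(600,600),interpolation=cv2.INTER_CUBIC))
E
```

```text
(no output)
```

View pics/ctop.png

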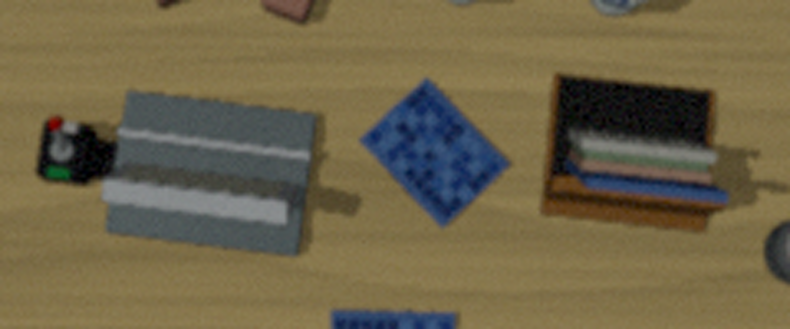

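View pics/cscene.png

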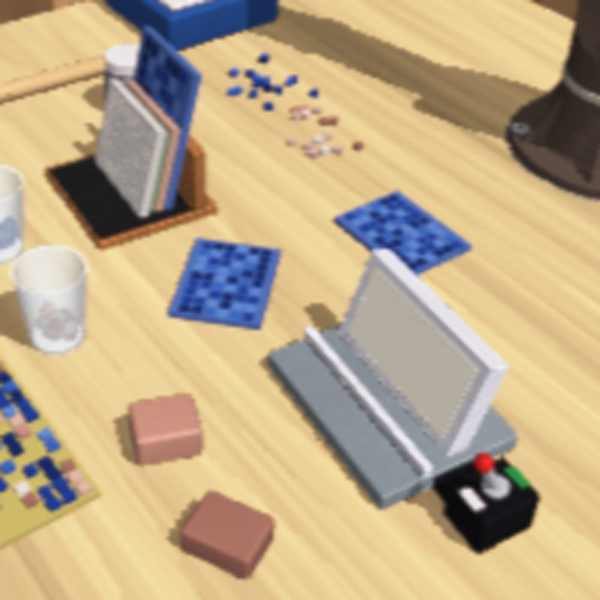

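```bash
cat >fit.py <<'E'
from h import *
from scipy.optimize import least_squares
T=cam('top');S=cam('scene')
ft=lambda p:np.array(p)/3.2917+[140,150]
fs=lambda p:np.array(p)/3+[170,110]
def pose(v,P):
    c,s=np.cos(v[2]),np.sin(v[2]);P=np.atleast_2d(P);return np.c_[v[0]+c*P[:,0]-s*P[:,1],v[1]+s*P[:,0]+c*P[:,1],P[:,2]]
def fit(obj):
    def res(v): return np.concatenate([ (proj(C,pose(v,[P]))[0]-p) for C,P,p in obj])
    r=least_squares(res,[.5,0,0],loss='soft_l1');print(np.round(r.x,4),np.round(r.fun.reshape(-1,2),1).tolist());return r.x
a,b,z=.075,.085,.012
rk=fit([(T,(a,b,z),ft((556,75))),(T,(a,-b,z),ft((715,92))),(T,(-a,-b,z),ft((706,230))),(T,(-a,b,z),ft((544,212))),
 (S,(a,-b,z),fs((48,172))),(S,(a,b,z),fs((100,243))),(S,(-a,b,z),fs((215,207)))])
a,b,z=.075,.1,.02
es=fit([(T,(a,b,z),ft((128,92))),(T,(a,-b,z),ft((317,113))),(T,(-a,-b,z),ft((299,254))),(T,(-a,b,z),ft((106,232))),
 (S,(a,-b,z),fs((268,355))),(S,(a,b,z),fs((382,505))),(S,(-a,b,z),fs((517,437))),(T,(.0206,.15,.088),ft((56,124))),(S,(.0206,.15,.088),fs((485,463)))])
# panel top corners, from top view & scene, on z=.1765
for C,p in((T,ft((582,180))),(T,ft((727,197))),(S,fs((148,28))),(S,fs((200,70)))):
    P=onz(C,p,.178); c,s=np.cos(rk[2]),np.sin(rk[2]);d=P[:2]-rk[:2];print('panel corner rack frame',np.round([c*d[0]+s*d[1],-s*d[0]+c*d[1]],4))
np.save('fit.npy',[rk,es])
for q in('cup_blue','jar','tub_white','hammer','stone_a','stone_b','cup_pink'):
    arm.get_image('top') if q=='cup_blue' else 0
    print(q,[(np.round(onz(T,r['at'],0),3).tolist(),round(r['confidence'],2)) for r in arm.landmark_of('top',q)[:2]])
E
python3 fit.py
```

```text
[ 0.5638 -0.255  -0.095 ] [[-0.8, -0.4], [-0.1, -0.5], [-0.2, 0.7], [-0.8, 1.0], [-2.3, -2.0], [-0.9, -0.3], [0.3, -1.1]]
[ 0.5378  0.1805 -0.1033] [[-1.3, -0.5], [-0.9, -0.4], [-0.8, 0.3], [-0.9, 0.2], [-1.8, -1.0], [-0.2, -2.2], [0.2, -1.2], [-0.5, 0.3], [-0.8, -0.2]]
panel corner rack frame [-0.0584  0.0696]
panel corner rack frame [-0.0601 -0.064 ]
panel corner rack frame [-0.062  -0.0547]
panel corner rack frame [-0.0688  0.0606]
cup_blue [([0.753, -0.25, 0.0], 0.63)]
jar [([0.447, -0.429, 0.0], 0.71)]
tub_white [([0.429, 0.563, 0.0], 0.58), ([0.557, -0.262, 0.0], 0.15)]
hammer [([0.545, -0.533, 0.0], 0.75)]
stone_a [([0.727, 0.102, 0.0], 0.63), ([0.761, 0.221, 0.0], 0.55)]
stone_b [([0.727, 0.102, 0.0], 0.63), ([0.761, 0.221, 0.0], 0.55)]
cup_pink [([0.756, -0.086, 0.0], 0.63)]
```

```bash
cat >>h.py <<'E'
def ax(yaw,tilt,flip):
    """tool rotation: z down along a panel leaning by tilt towards local -x, tool x along +-panel x"""
    B=R.from_euler('z',yaw).as_matrix()
    z=B@np.array([np.sin(tilt),0,-np.cos(tilt)]);x=B@np.array([np.cos(tilt),0,np.sin(tilt)])*flip
    return np.c_[x,np.cross(z,x),z]
def go(p,M,s=None):
    s=s or arm.observe();M0=R.from_rotvec(s['ee_rot']).as_matrix()
    t=M0.T@(np.array(p)-s['position'])*1000;w=R.from_matrix(M0.T@M).as_rotvec()
    print('translation',np.round(t,1).tolist(),'turn',np.round(w,3).tolist(),'deg',round(np.degrees(np.linalg.norm(w)),1))
def loc(v,P): # local frame (x,y,yaw) -> world
    return R.from_euler('z',v[2]).apply(P)+[v[0],v[1],0]
E
cat >pg.py <<'E'
from h import *
import sys
rk,es=np.load('fit.npy')
t=np.radians(14);u=np.array([-np.sin(t),0,np.cos(t)])
foot=np.array([-.020,.003,.0132])
s=arm.observe();print(np.round(R.from_rotvec(s['ee_rot']).as_matrix(),2).tolist())
C=cam('wrist');M0=R.from_rotvec(s['ee_rot']).as_matrix();print('cam in tool',np.round(M0.T@(C[0]-s['position']),3))
for up in(.25,.121):
    p=loc(rk,foot+u*up);print(up,np.round(p,3))
    for f in(1,-1): go(p,ax(rk[2],t,f),s)
E
python3 pg.py
```

```text
[[0.38, -0.93, 0.0], [-0.93, -0.38, -0.0], [0.0, 0.0, -1.0]]
cam in tool [ 0.001 -0.066 -0.158]
0.25 [ 0.484 -0.244  0.256]
translation [-215.5, -355.2, -29.0] turn [0.133, 0.22, -1.081] deg 63.7
translation [-215.5, -355.2, -29.0] turn [0.251, -0.152, 2.043] deg 118.2
0.121 [ 0.515 -0.247  0.131]
translation [-201.0, -382.9, 96.1] turn [0.133, 0.22, -1.081] deg 63.7
translation [-201.0, -382.9, 96.1] turn [0.251, -0.152, 2.043] deg 118.2
```

{"op": "jog_arm", "data": {
  "commands": [
    {"translation":[-215,-355,-30],"turn":[0.133,0.22,-1.081]},
    {"translation":[-215,-355,-30],"turn":[0.133,0.22,-1.081]},
    {"translation":[-215,-355,-30],"turn":[0.133,0.22,-1.081]},
    {"translation":[-215,-355,-30],"turn":[0.133,0.22,-1.081]},
    {"translation":[-215,-355,-30],"turn":[0.133,0.22,-1.081]},
    {"translation":[-215,-355,-30],"turn":[0.133,0.22,-1.081]},
    {"translation":[-215,-355,-30],"turn":[0.133,0.22,-1.081]},
    {"translation":[-215,-355,-30],"turn":[0.133,0.22,-1.081]},
    {"translation":[-215,-355,-30],"turn":[0.133,0.22,-1.081]},
    {"translation":[-215,-355,-30],"turn":[0.133,0.22,-1.081]},
    {"translation":[-215,-355,-30],"turn":[0.133,0.22,-1.081]},
    {"translation":[-215,-355,-30],"turn":[0.133,0.22,-1.081]}
  ],
  "claw": -0.3,
  "grip_force": 30
}}

```text
clock: 2.0
position: [0.4854, -0.2422, 0.2573]
ee_rot: [3.104, -0.14, 0.383]
force: [0.1, -0.0, 0.4]
width: 0.651
```

```bash
python3 - <<'E'
from h import *
rk,es=np.load('fit.npy')
s=arm.observe();print(s['clock'],s['position'],np.round(R.from_rotvec(s['ee_rot']).as_matrix(),3).tolist(),s['width'],np.round(s['joints'],2),s['force'])
C=cam('wrist');im=arm.get_image('wrist');cv2.imwrite('pics/w1.png',im)
t=np.radians(14);u=np.array([-np.sin(t),0,np.cos(t)]);n=np.array([np.cos(t),0,np.sin(t)])
foot=np.array([-.020,.003,.0132])
for k in(-.005,.005):
    print(np.round(proj(C,loc(rk,np.array([foot+u*.17+n*k+[0,w,0] for w in(-.065,.065)]))),1).tolist())
o=cv2.resize(im,(768,576),interpolation=cv2.INTER_CUBIC);cv2.imwrite('pics/w1.png',o)
for r in arm.trace('wrist','panel_blue')[:3]:print(r['box'],r['confidence'])
E
```

```text
2.0 [ 0.48544057 -0.24224768  0.25728708] [[0.966, -0.09, 0.242], [-0.088, -0.996, -0.022], [0.243, -0.0, -0.97]] 0.6514761847114805 [ 0.77  0.18 -0.4   1.9  -0.    0.84  0.29] [ 0.05823367 -0.02950908  0.35436724]
[[250.3, 262.5], [250.1, 126.0]]
[[260.5, 262.6], [261.7, 126.0]]
[196.8, 0.0, 111.4, 82.1] 0.89
```

View pics/w1.png

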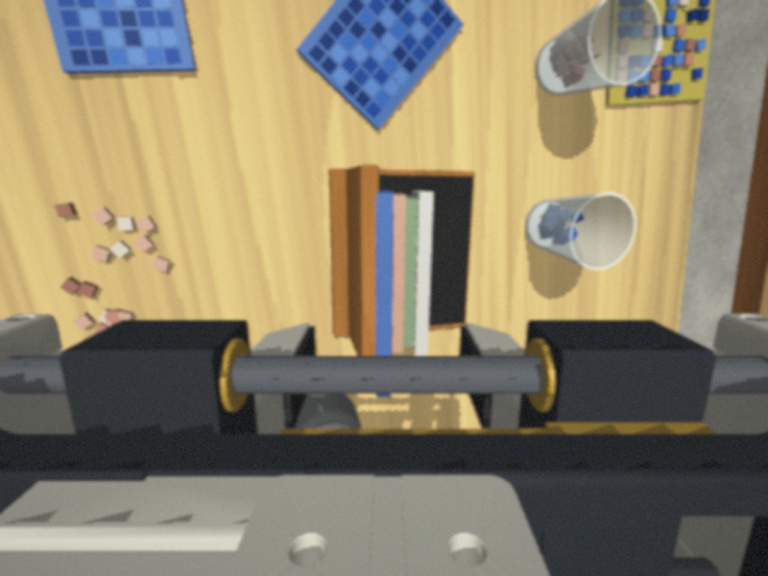

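The wrist view shows the stack in order from the wall: blue (256,127), pink, green, white. The blue panel's top corners match the prediction to within a pixel, so I'll descend.

```bash
python3 pg.py | tail -3
```

```text
0.121 [ 0.515 -0.247  0.131]
translation [0.0, -1.1, 129.9] turn [0.0, 0.0, -0.001] deg 0.0
translation [0.0, -1.1, 129.9] turn [0.0, -0.001, 3.141] deg 180.0
```

{"op": "jog_arm", "data": {
  "commands": [
    {"translation":[0,-1,25]},
    {"translation":[0,-1,50]},
    {"translation":[0,-1,75]},
    {"translation":[0,-1,95]},
    {"translation":[0,-1,110]},
    {"translation":[0,-1,120]},
    {"translation":[0,-1,127]},
    {"translation":[0,-1,130]},
    {"translation":[0,-1,130]}
  ]
}}

```text
schema error: expected keys translation, turn
```

{"op": "jog_arm", "data": {
  "commands": [
    {"translation":[0,0,0]},
    {"translation":[0,0,0]},
    {"translation":[0,0,0]},
    {"translation":[0,0,0]},
    {"translation":[0,0,0]},
    {"translation":[0,0,0]}
  ],
  "claw": 1,
  "grip_force": 30
}}

```text
schema error: expected keys translation, turn
```

{"op": "jog_arm", "data": {
  "commands": [
    {"translation":[0,-1,25],"turn":[0,0,0]},
    {"translation":[0,-1,50],"turn":[0,0,0]},
    {"translation":[0,-1,75],"turn":[0,0,0]},
    {"translation":[0,-1,95],"turn":[0,0,0]},
    {"translation":[0,-1,110],"turn":[0,0,0]},
    {"translation":[0,-1,120],"turn":[0,0,0]},
    {"translation":[0,-1,127],"turn":[0,0,0]},
    {"translation":[0,-1,130],"turn":[0,0,0]},
    {"translation":[0,-1,130],"turn":[0,0,0]}
  ]
}}

```text
clock: 2.85
position: [0.5151, -0.2474, 0.1304]
ee_rot: [3.103, -0.15, 0.381]
force: [0.2, 0.1, 0.1]
width: 0.649
```

{"op": "jog_arm", "data": {
  "commands": [
    {"translation":[0,0,0],"turn":[0,0,0]},
    {"translation":[0,0,0],"turn":[0,0,0]},
    {"translation":[0,0,0],"turn":[0,0,0]},
    {"translation":[0,0,0],"turn":[0,0,0]},
    {"translation":[0,0,0],"turn":[0,0,0]},
    {"translation":[0,0,0],"turn":[0,0,0]}
  ],
  "claw": 1,
  "grip_force": 30
}}

```text
clock: 3.35
position: [0.5154, -0.2469, 0.1308]
ee_rot: [3.103, -0.148, 0.382]
force: [0.8, 0.6, -0.7]
width: 0.265
```

{"op": "jog_arm", "data": {
  "commands": [
    {"translation":[0,0,0],"turn":[0,0,0]},
    {"translation":[0,0,0],"turn":[0,0,0]},
    {"translation":[0,0,0],"turn":[0,0,0]},
    {"translation":[0,0,0],"turn":[0,0,0]},
    {"translation":[0,0,0],"turn":[0,0,0]},
    {"translation":[0,0,0],"turn":[0,0,0]}
  ]
}}

```text
clock: 3.85
position: [0.5154, -0.2468, 0.1306]
ee_rot: [3.103, -0.148, 0.382]
force: [0.1, 0.1, 0.8]
width: 0.112
```

{"op": "jog_arm", "data": {
  "commands": [
    {"translation":[0,0,-4],"turn":[0,0,0]},
    {"translation":[0,0,-10],"turn":[0,0,0]},
    {"translation":[0,0,-18],"turn":[0,0,0]},
    {"translation":[0,0,-27],"turn":[0,0,0]},
    {"translation":[0,0,-36],"turn":[0,0,0]},
    {"translation":[0,0,-45],"turn":[0,0,0]},
    {"translation":[0,0,-54],"turn":[0,0,0]},
    {"translation":[0,0,-63],"turn":[0,0,0]},
    {"translation":[0,0,-72],"turn":[0,0,0]},
    {"translation":[0,0,-78],"turn":[0,0,0]},
    {"translation":[0,0,-82],"turn":[0,0,0]},
    {"translation":[0,0,-84],"turn":[0,0,0]}
  ]
}}

```text
clock: 4.85
position: [0.4946, -0.245, 0.2125]
ee_rot: [3.103, -0.148, 0.381]
force: [-0.5, -0.4, -5.5]
width: 0.11
```

```bash
python3 - <<'E'
from h import *
s=arm.observe();print(s['position'],s['width'],s['force'])
im=arm.get_image('scene')[90:220,140:300];cv2.imwrite('pics/s2.png',cv2.resize(im,None,fx=4,fy=4,interpolation=cv2.INTER_CUBIC))
E
```

```text
[ 0.49456179 -0.24497181  0.21252016] 0.11009191535760612 [-0.46131086 -0.4242804  -5.50291632]
```

View pics/s2.png

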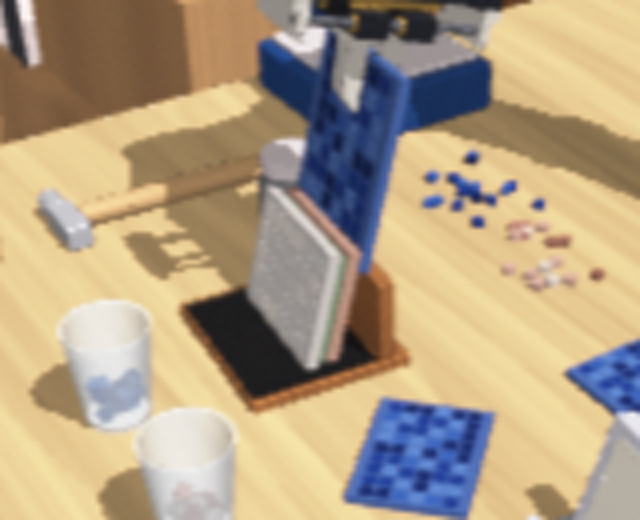

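The blue panel is coming out cleanly, with the others still leaning in the rack. I'll keep going.

{"op": "jog_arm", "data": {
  "commands": [
    {"translation":[0,0,-3],"turn":[0,0,0]},
    {"translation":[0,0,-8],"turn":[0,0,0]},
    {"translation":[0,0,-14],"turn":[0,0,0]},
    {"translation":[0,0,-20],"turn":[0,0,0]},
    {"translation":[0,0,-26],"turn":[0,0,0]},
    {"translation":[0,0,-33],"turn":[0,0,0]},
    {"translation":[0,0,-40],"turn":[0,0,0]},
    {"translation":[0,0,-48],"turn":[0,0,0]},
    {"translation":[0,0,-56],"turn":[0,0,0]},
    {"translation":[0,0,-64],"turn":[0,0,0]},
    {"translation":[0,0,-72],"turn":[0,0,0]},
    {"translation":[0,0,-78],"turn":[0,0,0]}
  ]
}}

```text
clock: 5.9
position: [0.4763, -0.2432, 0.289]
ee_rot: [3.103, -0.148, 0.383]
force: [0.5, 0.2, -5.0]
width: 0.108
```

```bash
cat >pe.py <<'E'
from h import *
import sys
rk,es=np.load('fit.npy')
t=np.radians(float(sys.argv[1]));u=np.array([-np.sin(t),0,np.cos(t)]);n=np.array([np.cos(t),0,np.sin(t)])
s=arm.observe();print('pos',s['position'],'F',s['force'],'w',s['width'])
# back-bottom edge of the panel at easel (bx,0,bz); TCP .121 up the panel
bx,by,bz=map(float,sys.argv[2:5])
f=np.array([bx,by,bz])+n*.005
go(loc(es,f+u*.121),ax(es[2],t,1),s)
E
python3 pe.py 18 0.006 0 0.15
```

```text
pos [ 0.47626739 -0.24320069  0.28895953] F [ 0.47863839  0.18582675 -5.03621862] w 0.10822655951674467
translation [-11.0, -427.9, 20.1] turn [-0.002, 0.069, 0.008] deg 4.0
```

{"op": "jog_arm", "data": {
  "commands": [
    {"translation":[0,-8,0],"turn":[0,0,0]},
    {"translation":[0,-24,0],"turn":[0,0,0]},
    {"translation":[0,-44,0],"turn":[0,0,0]},
    {"translation":[0,-66,0],"turn":[0,0,0]},
    {"translation":[-1,-88,0],"turn":[0,0,0]},
    {"translation":[-2,-110,0],"turn":[0,0,0]},
    {"translation":[-3,-132,0],"turn":[0,0.01,0]},
    {"translation":[-4,-154,0],"turn":[0,0.02,0]},
    {"translation":[-5,-176,0],"turn":[0,0.03,0]},
    {"translation":[-6,-198,0],"turn":[0,0.04,0]},
    {"translation":[-7,-220,0],"turn":[0,0.05,0]},
    {"translation":[-8,-242,0],"turn":[0,0.069,0.008]}
  ]
}}

```text
clock: 6.9
position: [0.4914, 0.0003, 0.2857]
ee_rot: [3.086, -0.159, 0.489]
force: [0.8, 0.7, -4.6]
width: 0.107
```

```bash
python3 pe.py 18 0.006 0 0.15
```

```text
pos [4.91357687e-01 3.29099529e-04 2.85699992e-01] F [ 0.8023829   0.71979568 -4.58103741] w 0.10675264840052603
translation [-5.0, -184.0, 19.0] turn [-0.003, 0.0, -0.0] deg 0.2
```

{"op": "jog_arm", "data": {
  "commands": [
    {"translation":[0,-20,0],"turn":[0,0,0]},
    {"translation":[-1,-42,0],"turn":[0,0,0]},
    {"translation":[-2,-64,0],"turn":[0,0,0]},
    {"translation":[-3,-86,0],"turn":[0,0,0]},
    {"translation":[-4,-108,0],"turn":[0,0,0]},
    {"translation":[-5,-130,0],"turn":[0,0,0]},
    {"translation":[-5,-150,0],"turn":[0,0,0]},
    {"translation":[-5,-166,2],"turn":[-0.003,0,0]},
    {"translation":[-5,-177,5],"turn":[-0.003,0,0]},
    {"translation":[-5,-183,10],"turn":[-0.003,0,0]},
    {"translation":[-5,-184,14],"turn":[-0.003,0,0]},
    {"translation":[-5,-184,14],"turn":[-0.003,0,0]}
  ]
}}

```text
clock: 7.9
position: [0.5094, 0.182, 0.2702]
ee_rot: [3.083, -0.159, 0.484]
force: [0.7, 0.8, -4.4]
width: 0.108
```

```bash
python3 pe.py 18 0.006 0 0.04; python3 - <<'E'
from h import *
im=arm.get_image('wrist');cv2.imwrite('pics/w3.png',cv2.resize(im,(768,576),interpolation=cv2.INTER_CUBIC))
rk,es=np.load('fit.npy');C=cam('wrist')
P=dict(ftr=(.075,-.1,.02),ftl=(.075,.1,.02),lip_l=(.024,.1,.032),lip_r=(.024,-.1,.032),restL=(-.031,.09,.115),restR=(-.031,-.09,.115),ball=(.0206,.15,.088))
for k,v in P.items():print(k,np.round(proj(C,loc(es,np.array(v)[None]))[0]*1.5))
E
```

```text
pos [0.50942148 0.18197389 0.27023434] F [ 0.73035377  0.80968155 -4.39386705] w 0.10763602355708538
translation [-33.2, -1.6, 108.7] turn [0.001, 0.002, 0.001] deg 0.1
ftr [406. 334.]
ftl [408. 146.]
lip_l [362. 144.]
lip_r [364. 343.]
restL [316. 145.]
restR [325. 376.]
ball [374.  69.]
```

View pics/w3.png

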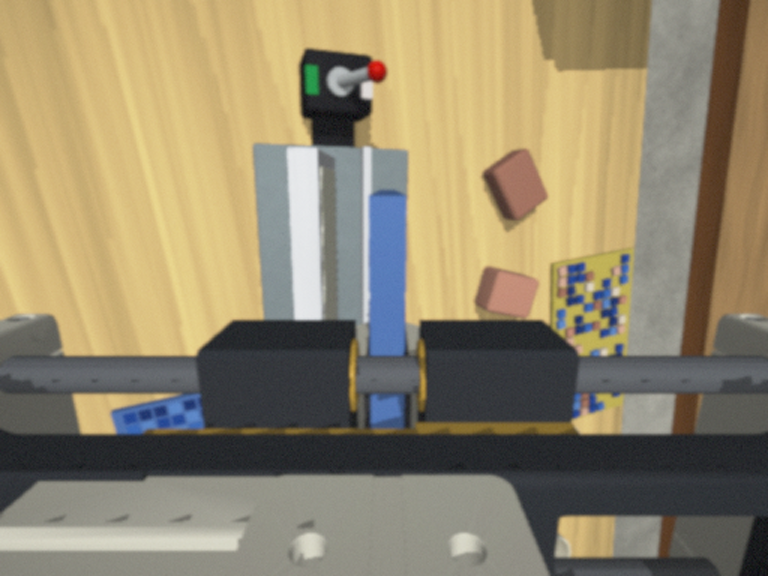

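The easel projects to within 2–4 px of its seen position: foot corner (407,150), lip (367,148), ball (377,71). The panel is square to it. I'll shift over the channel, then lower.

{"op": "jog_arm", "data": {
  "commands": [
    {"translation":[-8,0,0],"turn":[0,0,0]},
    {"translation":[-20,-1,0],"turn":[0,0,0]},
    {"translation":[-29,-2,0],"turn":[0,0,0]},
    {"translation":[-32,-2,0],"turn":[0,0,0]},
    {"translation":[-32,-2,8],"turn":[0,0,0]},
    {"translation":[-32,-2,22],"turn":[0,0,0]},
    {"translation":[-32,-2,38],"turn":[0,0,0]},
    {"translation":[-32,-2,56],"turn":[0,0,0]},
    {"translation":[-32,-2,74],"turn":[0,0,0]},
    {"translation":[-32,-2,90],"turn":[0,0,0]},
    {"translation":[-32,-2,102],"turn":[0,0,0]},
    {"translation":[-32,-2,107],"turn":[0,0,0]}
  ]
}}

```text
clock: 8.95
position: [0.5129, 0.1825, 0.1576]
ee_rot: [3.082, -0.161, 0.484]
force: [-0.0, -0.2, -4.3]
width: 0.106
```

```bash
python3 pe.py 18 0.007 0 0.02; python3 - <<'E'
from h import *
im=arm.get_image('scene')[130:300,220:400];cv2.imwrite('pics/s4.png',cv2.resize(im,None,fx=3.5,fy=3.5,interpolation=cv2.INTER_CUBIC))
E
```

```text
pos [0.51292025 0.18245898 0.15760489] F [-0.03090673 -0.21343839 -4.31242822] w 0.10582094758595943
translation [-7.1, -0.7, 19.8] turn [0.002, 0.003, -0.001] deg 0.2
```

View pics/s4.png

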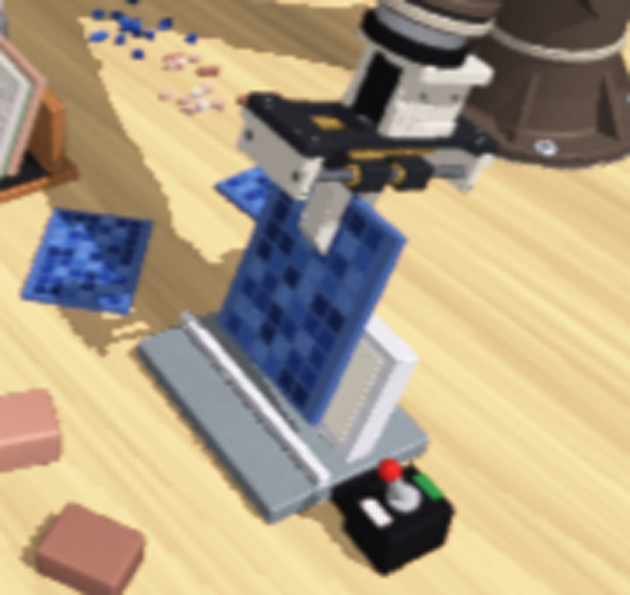

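{"op": "jog_arm", "data": {
  "commands": [
    {"translation":[-2,-1,5],"turn":[0,0,0]},
    {"translation":[-4,-1,10],"turn":[0,0,0]},
    {"translation":[-6,-1,14],"turn":[0.002,0.003,0]},
    {"translation":[-7,-1,17],"turn":[0.002,0.003,0]},
    {"translation":[-7,-1,17],"turn":[0.002,0.003,0]}
  ]
}}

```text
clock: 9.42
position: [0.5112, 0.1842, 0.141]
ee_rot: [3.083, -0.159, 0.492]
force: [0.1, -0.1, -5.0]
width: 0.109
```

{"op": "jog_arm", "data": {
  "commands": [
    {"translation":[0,0,1],"turn":[0,0,0]},
    {"translation":[0,0,2],"turn":[0,0,0]},
    {"translation":[0,0,2],"turn":[0,0,0]}
  ]
}}

```text
clock: 9.67
position: [0.5124, 0.1843, 0.1397]
ee_rot: [3.083, -0.16, 0.493]
force: [-0.3, -0.3, -4.2]
width: 0.108
```

{"op": "jog_arm", "data": {
  "commands": [
    {"translation":[0,0,1],"turn":[0,0,0]},
    {"translation":[0,0,1],"turn":[0,0,0]},
    {"translation":[0,0,1],"turn":[0,0,0]}
  ]
}}

```text
clock: 9.92
position: [0.5126, 0.1843, 0.1386]
ee_rot: [3.083, -0.16, 0.493]
force: [-0.1, 0.3, -4.3]
width: 0.109
```

{"op": "jog_arm", "data": {
  "commands": [
    {"translation":[0,0,1],"turn":[0,0,0]},
    {"translation":[0,0,1],"turn":[0,0,0]},
    {"translation":[0,0,1],"turn":[0,0,0]}
  ]
}}

```text
clock: 10.17
position: [0.5129, 0.1842, 0.1376]
ee_rot: [3.083, -0.16, 0.492]
force: [-0.4, 0.4, -5.3]
width: 0.106
```

```bash
python3 pe.py 18 0.005 0 0.02
```

```text
pos [0.51285104 0.18423126 0.13758542] F [-0.37444321  0.43748317 -5.2922168 ] w 0.10619292540176292
translation [-2.6, 1.1, 0.2] turn [-0.001, -0.002, -0.001] deg 0.2
```

{"op": "jog_arm", "data": {
  "commands": [
    {"translation":[-2,0,0],"turn":[0,0,0]},
    {"translation":[-3,0,0],"turn":[0,0,0]},
    {"translation":[-3,0,1],"turn":[0,0,0]},
    {"translation":[-3,0,1],"turn":[0,0,0]},
    {"translation":[-3,0,1],"turn":[0,0,0]}
  ]
}}

```text
clock: 10.58
position: [0.51, 0.1847, 0.1365]
ee_rot: [3.083, -0.159, 0.494]
force: [-8.1, -1.5, 8.8]
width: 0.112
```

{"op": "jog_arm", "data": {
  "commands": [
    {"translation":[0,0,1],"turn":[0,0,0]},
    {"translation":[0,0,1],"turn":[0,0,0]},
    {"translation":[0,0,1],"turn":[0,0,0]}
  ]
}}

```text
clock: 10.83
position: [0.5103, 0.1849, 0.1364]
ee_rot: [3.082, -0.159, 0.495]
force: [-14.6, -4.1, 22.4]
width: 0.107
```

Floor contact is confirmed. I'll ease off the pressure, then nudge back towards the rest.

{"op": "jog_arm", "data": {
  "commands": [
    {"translation":[0,0,-1.2],"turn":[0,0,0]},
    {"translation":[0,0,-1.2],"turn":[0,0,0]},
    {"translation":[-1,0,-1.5],"turn":[0,0,0]},
    {"translation":[-1,0,-1.5],"turn":[0,0,0]}
  ]
}}

```text
clock: 11.17
position: [0.51, 0.185, 0.1365]
ee_rot: [3.084, -0.16, 0.495]
force: [-0.1, -0.4, 3.3]
width: 0.108
```

{"op": "jog_arm", "data": {
  "commands": [
    {"translation":[-1,0,-0.3],"turn":[0,0,0]},
    {"translation":[-2,0,-0.6],"turn":[0,0,0]},
    {"translation":[-2,0,-0.6],"turn":[0,0,0]}
  ]
}}

```text
clock: 11.42
position: [0.508, 0.1851, 0.1364]
ee_rot: [3.084, -0.16, 0.495]
force: [4.4, -0.1, 1.1]
width: 0.106
```

{"op": "jog_arm", "data": {
  "commands": [
    {"translation":[-1,0,-0.3],"turn":[0,0,0]},
    {"translation":[-2,0,-0.6],"turn":[0,0,0]},
    {"translation":[-2,0,-0.6],"turn":[0,0,0]}
  ]
}}

```text
clock: 11.67
position: [0.5056, 0.1853, 0.1363]
ee_rot: [3.084, -0.16, 0.494]
force: [4.5, -0.4, 3.2]
width: 0.11
```

```bash
python3 pe.py 18 0.0 0 0.02
```

```text
pos [0.50559193 0.18533685 0.1362767 ] F [ 4.51835412 -0.38620486  3.22784031] w 0.11038322771776138
translation [0.0, 1.5, -0.4] turn [-0.002, -0.004, -0.001] deg 0.2
```

{"op": "jog_arm", "data": {
  "commands": [
    {"translation":[0,0,0],"turn":[0,0,0]},
    {"translation":[0,0,0],"turn":[0,0,0]},
    {"translation":[0,0,0],"turn":[0,0,0]},
    {"translation":[0,0,0],"turn":[0,0,0]},
    {"translation":[0,0,0],"turn":[0,0,0]},
    {"translation":[0,0,0],"turn":[0,0,0]},
    {"translation":[0,0,0],"turn":[0,0,0]},
    {"translation":[0,0,0],"turn":[0,0,0]},
    {"translation":[0,0,0],"turn":[0,0,0]},
    {"translation":[0,0,0],"turn":[0,0,0]}
  ],
  "claw": -0.1
}}

```text
clock: 12.5
position: [0.5051, 0.1851, 0.1358]
ee_rot: [3.083, -0.16, 0.492]
force: [-0.9, -0.1, -0.6]
width: 0.552
```

{"op": "jog_arm", "data": {
  "commands": [
    {"translation":[0,0,-6],"turn":[0,0,0]},
    {"translation":[0,0,-18],"turn":[0,0,0]},
    {"translation":[0,0,-36],"turn":[0,0,0]},
    {"translation":[0,0,-60],"turn":[0,0,0]},
    {"translation":[0,0,-90],"turn":[0,0,0]},
    {"translation":[0,0,-120],"turn":[0,0,0]},
    {"translation":[0,0,-140],"turn":[0,0,0]},
    {"translation":[0,0,-145],"turn":[0,0,0]},
    {"translation":[0,0,-145],"turn":[0,0,0]}
  ]
}}

```text
clock: 13.25
position: [0.4604, 0.1901, 0.2755]
ee_rot: [3.083, -0.16, 0.498]
force: [0.9, 0.4, -0.1]
width: 0.551
```

```bash
cat >tg.py <<'E'
from h import *
rk,es=np.load('fit.npy')
s=arm.observe();print('clock',s['clock'],s['position'],s['force'],s['width'],np.round(s['joints'],2))
import sys
P=np.array(list(map(float,sys.argv[1:4])));t=np.radians(float(sys.argv[4]));y=float(sys.argv[5])
go(loc(es,P),ax(es[2]+y,t,1),s)
E
python3 tg.py 0.08 0.15 0.13 0 1.5708; python3 tg.py 0.08 0.15 0.13 0 0
python3 - <<'E'
from h import *
w=arm.get_image('wrist');sc=arm.get_image('scene')[100:310,160:400]
cv2.imwrite('pics/x5.png',np.hstack([cv2.resize(sc,(457,400),interpolation=cv2.INTER_CUBIC),cv2.resize(w[:,170:],(342,384))[:400,:].copy() if 0 else cv2.resize(w[:,180:512],(343,400))]))
E
```

```text
clock 13.25 [0.46044867 0.19008727 0.2755011 ] [ 0.85724509  0.42979015 -0.09149215] 0.5510361988810916 [ 0.1   0.1  -0.8   1.98  0.39  0.89 -1.01]
translation [104.0, -148.1, 188.1] turn [0.249, -0.253, -1.557] deg 91.5
clock 13.25 [0.46044867 0.19008727 0.2755011 ] [ 0.85724509  0.42979015 -0.09149215] 0.5510361988810916 [ 0.1   0.1  -0.8   1.98  0.39  0.89 -1.01]
translation [104.0, -148.1, 188.1] turn [-0.002, -0.32, -0.0] deg 18.3
```

View pics/x5.png

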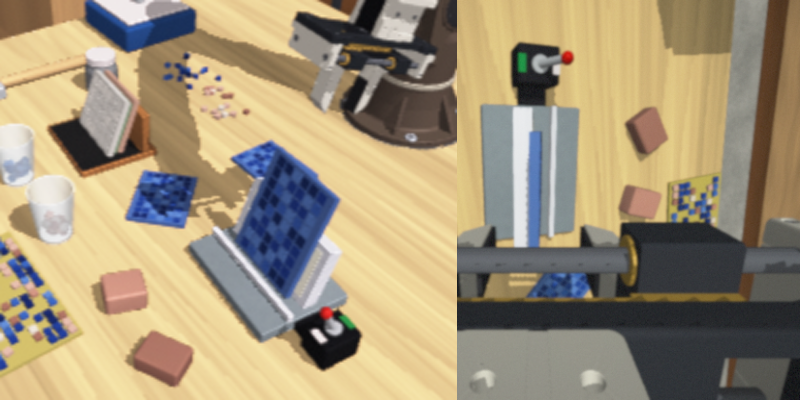

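The panel stands in the channel on the rest, and the other panels are still in the rack. Next is the toggle: close the fingers, come in from the +x side, and push towards the robot.

```bash
python3 tg.py 0.08 0.15 0.27 0 0
```

```text
clock 13.35 [0.46004079 0.18895914 0.27297809] [-0.14292803 -1.47616621 -0.28252852] 0.5464491452786482 [ 0.1   0.11 -0.8   1.98  0.39  0.89 -1.02]
translation [149.3, -149.7, 52.1] turn [-0.001, -0.316, -0.001] deg 18.1
```

{"op": "jog_arm", "data": {
  "commands": [
    {"translation":[0,-30,0],"turn":[0,0,0]},
    {"translation":[0,-65,0],"turn":[0,0,0]},
    {"translation":[10,-100,3],"turn":[0,-0.05,0]},
    {"translation":[30,-125,10],"turn":[0,-0.1,0]},
    {"translation":[60,-142,20],"turn":[0,-0.16,0]},
    {"translation":[95,-150,33],"turn":[0,-0.22,0]},
    {"translation":[125,-150,44],"turn":[0,-0.28,0]},
    {"translation":[143,-150,50],"turn":[0,-0.316,0]},
    {"translation":[149,-150,52],"turn":[0,-0.316,0]},
    {"translation":[149,-150,52],"turn":[0,-0.316,0]},
    {"translation":[149,-150,52],"turn":[0,-0.316,0]}
  ],
  "claw": 1
}}

```text
clock: 14.27
position: [0.6315, 0.3229, 0.2687]
ee_rot: [-3.137, 0.161, 0.003]
force: [0.8, -0.8, 0.6]
width: 0.006
```

```bash
python3 tg.py 0.08 0.15 0.072 0 0; python3 - <<'E'
from h import *
im=arm.get_image('wrist');C=cam('wrist');rk,es=np.load('fit.npy')
print('pred ball',proj(C,loc(es,np.array([[.0206,.15,.088]]))))
print([(r['at'],r['confidence']) for r in arm.landmark_of('wrist','toggle_tip')])
h=cv2.cvtColor(im,cv2.COLOR_BGR2HSV);m=cv2.inRange(h,(0,190,110),(6,255,255))|cv2.inRange(h,(175,190,110),(180,255,255))
n,l,st,ce=cv2.connectedComponentsWithStats(m);print([(st[i].tolist(),np.round(ce[i]).tolist()) for i in range(1,n) if st[i][4]>25])
E
```

```text
clock 14.2667 [0.63150463 0.32294023 0.26869489] [ 0.8374129  -0.81137086  0.62023557] 0.0056132708734930575 [-0.14  0.67 -0.77  1.22  0.45  1.42 -0.97]
translation [1.8, 1.4, 196.7] turn [-0.0, 0.002, 0.001] deg 0.1
pred ball [[213.25828014 176.73763615]]
[([213.5, 177.2], 0.53)]
[([209, 172, 10, 12, 84], [213.0, 178.0])]
```

The ball is seen at (213,178) against a predicted (213,177). I'll descend beside it.

{"op": "jog_arm", "data": {
  "commands": [
    {"translation":[2,1,15],"turn":[0,0,0]},
    {"translation":[2,1,40],"turn":[0,0,0]},
    {"translation":[2,1,70],"turn":[0,0,0]},
    {"translation":[2,1,100],"turn":[0,0,0]},
    {"translation":[2,1,130],"turn":[0,0,0]},
    {"translation":[2,1,155],"turn":[0,0,0]},
    {"translation":[2,1,175],"turn":[0,0,0]},
    {"translation":[2,1,188],"turn":[0,0,0]},
    {"translation":[2,1,195],"turn":[0,0,0]},
    {"translation":[2,1,197],"turn":[0,0,0]},
    {"translation":[2,1,197],"turn":[0,0,0]}
  ]
}}

```text
clock: 15.28
position: [0.6345, 0.322, 0.0746]
ee_rot: [-3.136, 0.161, -0.002]
force: [-0.4, 1.1, 1.0]
width: 0.002
```

{"op": "jog_arm", "data": {
  "commands": [
    {"translation":[-6,0,0],"turn":[0,0,0]},
    {"translation":[-14,0,0],"turn":[0,0,0]},
    {"translation":[-22,0,0],"turn":[0,0,0]},
    {"translation":[-28,0,0],"turn":[0,0,0]},
    {"translation":[-33,0,0],"turn":[0,0,0]},
    {"translation":[-38,0,0],"turn":[0,0,0]},
    {"translation":[-43,0,0],"turn":[0,0,0]},
    {"translation":[-48,0,0],"turn":[0,0,0]},
    {"translation":[-53,0,0],"turn":[0,0,0]},
    {"translation":[-57,0,0],"turn":[0,0,0]},
    {"translation":[-60,0,0],"turn":[0,0,0]},
    {"translation":[-60,0,0],"turn":[0,0,0]}
  ]
}}

```text
clock: 16.28
position: [0.5734, 0.3279, 0.0734]
ee_rot: [-3.137, 0.16, 0.001]
force: [0.0, -1.0, 0.7]
width: 0.003
```

```bash
cat >ck.py <<'E'
from h import *
rk,es=np.load('fit.npy')
s=arm.observe();print(s['clock'],s['position'],s['force']);S=cam('scene')
im=arm.get_image('scene');
for a in(.0206,-.0206):print('ball at',a,proj(S,loc(es,np.array([[a,.15,.088]])))[0])
print(arm.landmark_of('scene','toggle_tip'))
h=cv2.cvtColor(im,cv2.COLOR_BGR2HSV);m=cv2.inRange(h,(0,190,110),(6,255,255))|cv2.inRange(h,(175,190,110),(180,255,255))
m[:200]=0;n,l,st,ce=cv2.connectedComponentsWithStats(m);print([(st[i].tolist(),np.round(ce[i]).tolist()) for i in range(1,n) if st[i][4]>4])
cv2.imwrite('pics/ck.png',cv2.resize(im[100:310,150:400],None,fx=3,fy=3,interpolation=cv2.INTER_CUBIC)[:600])
E
python3 ck.py
```

```text
16.2833 [0.5734367  0.3278954  0.07337014] [ 0.03384537 -1.02278245  0.70386291]
ball at 0.0206 [330.84317688 264.15868172]
ball at -0.0206 [344.09309758 257.73410888]
[{'at': [346.6, 258.9], 'confidence': 0.54}]
[]
```

{"op": "jog_arm", "data": {
  "commands": [
    {"translation":[10,0,0],"turn":[0,0,0]},
    {"translation":[25,0,0],"turn":[0,0,0]},
    {"translation":[40,0,-5],"turn":[0,0,0]},
    {"translation":[50,0,-20],"turn":[0,0,0]},
    {"translation":[55,0,-50],"turn":[0,0,0]},
    {"translation":[55,0,-85],"turn":[0,0,0]},
    {"translation":[55,0,-120],"turn":[0,0,0]},
    {"translation":[55,0,-155],"turn":[0,0,0]},
    {"translation":[55,-15,-180],"turn":[0,0,0]},
    {"translation":[55,-30,-195],"turn":[0,0,0]},
    {"translation":[55,-40,-200],"turn":[0,0,0]},
    {"translation":[55,-40,-200],"turn":[0,0,0]}
  ]
}}

```text
clock: 17.38
position: [0.6339, 0.3643, 0.2756]
ee_rot: [-3.133, 0.159, -0.003]
force: [-0.4, 0.4, 0.2]
width: 0.002
```

```bash
python3 ck.py; python3 - <<'E'
import sys; sys.path.insert(0,'.')
from h import *
a=cv2.imread('pics/ck.png');w=arm.get_image('top')[140:250,130:390]
cv2.imwrite('pics/fin.png',np.vstack([cv2.resize(a,(500,400)),np.zeros((0,500,3),np.uint8),cv2.resize(w,(500,200),interpolation=cv2.INTER_CUBIC)]))
E
```

```text
17.3833 [0.63389477 0.36432085 0.27563892] [-0.40733611  0.40766849  0.21035617]
ball at 0.0206 [330.84317688 264.15868172]
ball at -0.0206 [344.09309758 257.73410888]
[{'at': [345.3, 256.3], 'confidence': 0.5}]
[([342, 255, 5, 5, 19], [344.0, 257.0])]
```

View pics/fin.png

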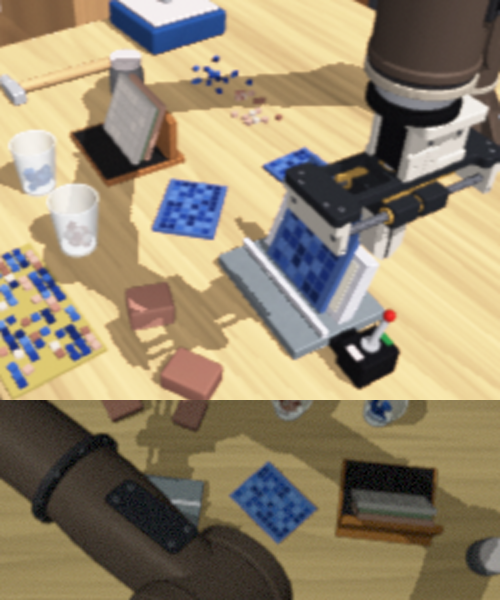

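```bash
python3 -c "
from cell import arm
print(arm.sign_off())"
```

```text
the job is handed in; nothing more can be done
None
```

The tall blue panel now stands in the easel's channel, released, and the toggle is flipped on. I handed the job in at about 17.5 s of the 48 s allowed; the sign-off gives no verdict.

- **Panel:** I pinched it by its top and drew it out along its own 14° lean. I set it in the channel leaning at 18° against the back-rest. From the arm's pose just before I let go, its foot was at the back-rest (x about 0 mm) and about 1.5 mm off centre.
- **Set-down force:** The wrist force peaked at about 27 N against the channel floor, firmer than I intended. I eased it off before releasing.
- **Toggle:** I pushed the ball from the +x side with the fingers shut, then backed off. The ball shows at pixel (344,257) in the scene picture, against (344,258) predicted for on and (331,264) for off.
- **Other things:** In the last scene and top pictures the pink, green and white panels lean in the rack. The bystanders that show look unmoved, judged by eye only; the tub is outside the last crops. The arm hangs clear with the wrist force near zero.
- **Not measured again:** After the release I checked the panel's exact position only by eye. In the last scene picture the gripper partly hides it. No check disagreed.

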